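Stand the cutter pack in the leaning rack, heavy end down

ROBOT

A 7-joint arm with a two-finger parallel gripper is mounted at the origin on the work surface. World frame = base frame: x ahead of the robot, y to its left, z up, the work surface at z = 0. Lengths are in mm, angles in rad, forces in N, time in s.
With the tool pointing down it reaches from about 425 to 975 mm from the base axis. Payload 16.7 kg.
Tool frame: the origin (TCP) lies midway between the tips of the shut fingers; the grasp point (between the pads) lies 19 mm behind it; z points along the fingers, y is the line along which they close (so a half turn about z gives the same grasp; the last joint's range is limited). The gripper opens to 85 mm and grips with 20 to 120 N. Pads are 22 mm wide; open, the fingers measure 114 mm over their backs; the gripper's body (76 mm by 85 mm) begins 54 mm behind the grasp point. The pads swing forward as they close: fully open they stand 13 mm farther back than shut.
Start: joints at [0.993, 0.426, 0.074, 1.606, -0.034, 1.111, -0.067], TCP at [280.617, -613.865, 231.302] pointing down, gripper open.
Joint ranges: [-2.85, 2.85], [-0.5, 2.14], [-1.23, 1.37], [0.21, 2.46], [-1.02, 4.16], [0.16, 2.05], [-2.73, 2.73]. Speed limits (rad/s): [1.89, 1.89, 2.39, 2.39, 3.01, 3.01, 3.01].

INTERFACE

Orientations are given as a rotation vector (axis times angle).
In Python, from plant import telemetry, read_camera, camera_model, robot gives the robot as it stands.
- The arm moves only by the tool play_rows, never from a script. Its argument "moves" is a list of rows, each an object of numbers: "dx", "dy", "dz": the shift along the tool's x, y, z as a fraction of full scale; "ax", "ay", "az": the turn, a rotation vector about the tool's x, y, z as a fraction of full scale; "claw": the opening, from -1 (shut) to 1 (fully open). A call has 1 to 12 rows; each row is the pose to reach, as a shift and turn from the pose commanded when the call began, along the tool's axes at that moment; what a row does not reach only later rows make up. Full scale, the value 1, is 0.5 m for a shift and pi/2 rad for a turn. A row lasts 1/12 s, in which the tool goes at most 41.7 mm and 7.16 degrees, less where a joint would pass 70% of its speed; a pose out of reach is approached as far as the arm can. A call with a number of a shift or a turn outside -1 to 1 is refused whole. A call with a gripper value outside its range is refused whole. The fingers move at their own pace and stop on an object; "newtons" is the grip in N (left out, the last holds). Time passes only in rows, so rows that repeat a pose let the fingers close. It gives the time, the measured TCP pose, the force, the opening and the grip force at its end, in the units of the state.
- telemetry.read_state(): the state, without advancing time (a new reading comes with each control period).
- read_camera(name): name is "scene" or "top" or "wrist"; returns (picture, depth): 400x640x3 uint8, blue, green, red; 400x640 float32, mm along the optical axis (not along the pixel's ray), 0 where there is no reading.
- camera_model(name): a dict with "fov_y" (degrees; the focal length in pixels is half the picture's height over the tangent of half this angle, whatever the lens; pixels are square), "cx", "cy" (the principal point, pixels), "distortion" ([k1, k2, p1, p2, k3] as OpenCV has them; the pictures are not rectified), "origin" and "attitude" of the camera in the world; the wrist camera has in their place "T_tool_cam" (4x4, takes a point from camera to tool coordinates, whose origin is the TCP and whose axes are the flange's). Camera axes: x right, y down, z forward; pixel columns grow to the right and rows downward; lengths in mm; the calibration is good to about 2 mm. A picture is of the moment at which its call begins: read the wrist's pose just before it. camera_model takes no time and is no camera call.
- robot.close_job(): hands the job in; it is judged then, once.
The state is a dict: "time": time; "qpos": joint angles; "dq": joint speeds; "tau": joint torques, N m; "ee_pos": TCP position; "tcp_rot": TCP orientation; "contact_force": force on the tool from outside, world axes, zero at the start; "torque": the same for the moment, N m; "finger_gap": finger opening in mm; "grasp_force": force on a finger pad.
Only numpy, scipy, OpenCV 4.12 (cv2) and the standard library are available. Lean on these libraries where they do the work, as an engineer would, in place of code of your own. Each camera call takes 0.05 s, during which the arm holds its last target. There are 200 camera calls.

TASK

Take the long black cutter pack that lies on the bench and stand it in the free part of the plywood leaning rack, next to the pack already there, leaning on the rack's low back with its heavy end down; heavy end up, it would topple out over the back. Both ends look the same, so find the heavy one by lifting the pack a little by its middle and seeing which end sinks. Set it down without dropping it, and leave the other pack, the sander and the sanding block where they are.

Things in the scene. Friction and masses are not known exactly. Their poses are not given: they have to be found in the camera images.
- pack: Closed, opaque black plastic cutter pack lying on the bench: square tube 200 mm long, 40 x 40 mm in section, grey band round its middle, both ends alike. Origin: centre of its underside as it lies; x along its length, z up at the start. Inside, a steel cutter fills one end, light foam the other; nothing outside, nor the sense of x, tells which.
- pack_mid (a point): Middle of the pack (of length and section; axes as the pack's). Pack with cutter: 0.67 to 0.83 kg, balance point 39 mm from here towards the heavy end. Gripped here across its sides with 20 N and lifted, the pack turns between the pads and its heavy end sinks, some 8 to 30 degrees by the time the middle is 75 mm up; 100 N holds it steady.
- rack: Plywood leaning rack fixed to the bench, 306 mm wide along y. Its ledge and low back form a square L tipped back 35 degrees, so a pack on the ledge against the back leans 35 degrees from vertical, top towards the rack's +x. Origin: on the bench, mid-width, below the L's inner corner line. A pack fully home has its middle at x = 41, z = 123 mm in this frame.
- rack_corner (a point): Mid-width on the rack's inner corner line, which runs along y 30 mm above the bench (axes as the rack's). From it the back rises 72 mm along (sin 35, 0, cos 35), the ledge rises 62 mm along (-cos 35, 0, sin 35) to its open front. Boards 12 mm thick; end cheeks 50 mm high leave y = -145 to +145 mm free.
- stood_pack: A shorter loose pack of the same kind (170 x 40 x 40 mm, 0.5 kg), already standing heavy end down in the rack, somewhere within 70 mm of the middle of its width; the space on the side away from it is the free part. Origin: its place on the rack's y axis, at bench height; axes as the rack's.
- stood_mid (a point): Middle of the pack that already stands in the rack.
- sander: Bystander: grey random orbit sander standing on its 124 mm pad, 142 mm high, 1.1 kg. Origin: centre of the pad's underside.
- sanding_block: Bystander: cork sanding block lying flat, 110 x 65 x 28 mm, 80 g. Origin: centre of its underside.
Mind the look-alikes: they are no part of the job. Of the things like the pack, leave any that is purple or turquoise; of the rest the larger one is meant.

How it is judged:
By the outcome, as a careful person would: the job done as asked, in the order asked, and still so for the second after the job is handed in, with the robot touching nothing.
It also fails if it takes over 64 s, if anything falls off the work surface, if the arm or the gripper's body presses on something with over 40 N, if the wrist force passes 120 N, or if a joint passes its speed limit or range.

## Working session

There is one attempt and no reset: what is moved stays moved. The work goes in short steps, Python scripts to look and compute and a tool call to move; the robot and the scene stay as the last step left them, time stands still between calls to the robot, and variables do not carry over. Pictures are saved under pics/ and viewed, at most 10 in all, crops included, and the job is handed in when it is done.

Besides the shell and the picture viewer there is one more tool, called after "Call:" as name(argument=value, ...), one argument or row to a line, values as JSON. play_rows: Moves the arm, as the interface text tells. Its arguments: {"type":"object","properties":{"moves":{"type":"array"},"newtons":{"type":"number"}},"required":["moves"]}

```bash
mkdir -p pics; ls
cat > h.py <<'E'
import numpy as np, cv2
from scipy.spatial.transform import Rotation as R
from plant import telemetry, read_camera, camera_model, robot
np.set_printoptions(precision=3, suppress=True)
def cam(n):
    st=telemetry.read_state(); m=camera_model(n); im,d=read_camera(n); return st,m,im,d
def K(m):
    f=200/np.tan(np.radians(m['fov_y'])/2); return np.array([[f,0,m['cx']],[0,f,m['cy']],[0,0,1]])
E
python3 - <<'E'
from h import *
for n in ['scene','top','wrist']:
    st,m,im,d=cam(n); cv2.imwrite(f'pics/{n}0.png',im); np.savez(f'{n}0.npz',im=im,d=d); print(n,m)
print(st)
E
```

```text
pics
scene {'fov_y': 57.43872014558375, 'cx': 318.1361064868183, 'cy': 200.6625257022969, 'distortion': array([-0.019,  0.   ,  0.   ,  0.   ,  0.   ]), 'origin': array([1033.144, -527.541,  549.349]), 'attitude': array([-2.041, -0.907,  0.456])}
top {'fov_y': 56.43010151969695, 'cx': 320.292853078084, 'cy': 201.42358161457867, 'distortion': array([-0.076,  0.   ,  0.   ,  0.   ,  0.   ]), 'origin': array([549.015, -84.48 , 936.981]), 'attitude': array([-2.176,  2.235, -0.098])}
wrist {'fov_y': 64.61142138069681, 'cx': 319.65533881801406, 'cy': 199.2045873853782, 'distortion': array([-0.06,  0.  ,  0.  ,  0.  ,  0.  ]), 'T_tool_cam': array([[  -0.   ,   -0.947,   -0.32 ,   83.285],
       [   1.   ,   -0.   ,   -0.   ,   -0.822],
       [   0.   ,   -0.32 ,    0.947, -142.927],
       [   0.   ,    0.   ,    0.   ,    1.   ]])}
{'time': 0.1, 'qpos': array([ 0.993,  0.427,  0.074,  1.607, -0.034,  1.111, -0.067]), 'dq': array([ 0.001, -0.002, -0.001, -0.001,  0.   , -0.001,  0.   ]), 'tau': array([  0.011, -95.151,   3.774, -46.439,   0.02 ,   0.007,   0.   ]), 'ee_pos': array([ 280.488, -613.575,  230.696]), 'tcp_rot': array([-3.069, -0.668,  0.   ]), 'contact_force': array([-0.025, -0.164, -0.43 ]), 'torque': array([0.061, 0.037, 0.047]), 'grasp_force': 0.0, 'finger_gap': 85.13434515970027}
```

View pics/top0.png

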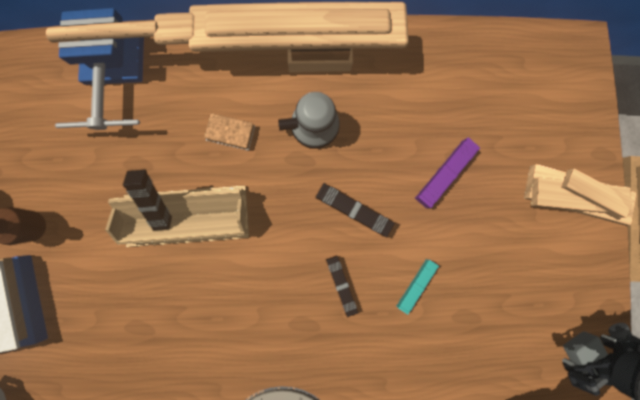

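View pics/scene0.png

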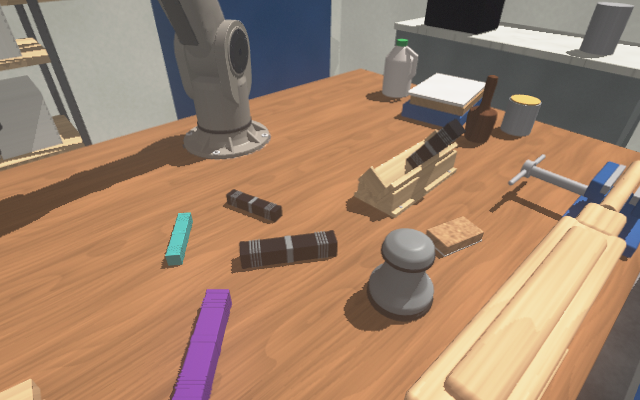

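The top view shows the large black pack at about (355,210), with a smaller look-alike at (342,286). The rack is at about (180,215), with the stood pack in its left (+y) half at (148,200), so the right (−y) half is free. The sander is at (316,118) and the sanding block at (230,130). The scene view agrees: pack at (288,249), rack at (408,175).

```bash
cat >> h.py <<'E'
def cloud(m,d):
    v,u=np.mgrid[0:400,0:640]; k=K(m)
    p=cv2.undistortPoints(np.stack([u,v],-1).reshape(-1,1,2).astype(float),k,np.array(m['distortion'])).reshape(400,640,2)
    P=np.dstack([p*d[...,None],d])
    return P@R.from_rotvec(m['attitude']).as_matrix().T+m['origin']
E
python3 - <<'E'
from h import *
out={}
for n in ['top','scene']:
    z=np.load(n+'0.npz'); m=camera_model(n); P=cloud(m,z['d']); P[z['d']==0]=np.nan
    out[n]=P; print(n,'bench z', np.nanmedian(P[(280 if n=='top' else 300),(260 if n=='top' else 60)]), 'noise')
    g=z['im'].max(-1)
    # main pack: low saturation/dark or grey at 25<z<50 
    hsv=cv2.cvtColor(z['im'],cv2.COLOR_BGR2HSV)
    m1=(P[...,2]>30)&(P[...,2]<55)
    nn,l,s,c=cv2.connectedComponentsWithStats(m1.astype(np.uint8))
    for i in range(1,nn):
        if s[i,4]>120:
            Q=P[l==i]; r=cv2.minAreaRect(Q[:,:2].astype(np.float32)); print(i,s[i],'col',z['im'][l==i].mean(0),'rect',np.round(r[0]),np.round(r[1]),round(r[2],1),'z',np.median(Q[:,2]))
T=out['top']
for c,r in [(180,200),(180,215),(180,230),(180,238),(245,215),(115,222),(137,178),(150,210),(160,228)]: print((c,r),T[r,c])
E
```

```text
top bench z 42.34202812579612 noise
1 [105  37  35  43 619] col [67.775 52.716 48.263] rect [980. 382.] [ 86. 111.] 87.9 z 31.569522538097658
8 [288  56  65  12 316] col [55.842 78.304 99.911] rect [ 943. -120.] [ 16. 158.] 5.0 z 44.316080271298006
10 [ 78  63  16  18 132] col [141.689 102.212  78.167] rect [944. 478.] [53. 42.] 61.1 z 31.387052203362657
12 [278 109  61  37 695] col [73.012 81.899 89.145] rect [786. -88.] [147.  88.] 86.2 z 42.227128843844525
85 [ 418  138   62   70 1327] col [145.733  71.064 131.07 ] rect [ 666. -433.] [ 43. 200.] 47.3 z 41.09398266225264
95 [529 164  38  44 449] col [123.532 174.659 211.49 ] rect [ 621. -693.] [ 90. 109.] 74.0 z 32.58096434528204
96 [ 316  183   79   54 1378] col [63.604 71.343 81.768] rect [ 579. -196.] [200.  41.] 59.0 z 40.89309105598795
101 [557 192  79  33 333] col [112.402 159.222 199.183] rect [ 586. -836.] [224.  86.] 76.9 z 31.984255118945725
106 [ 164  205   74   28 1487] col [102.887 143.114 172.613] rect [569. 174.] [ 58. 175.] 2.6 z 43.579956289357256
109 [ 23 210  19  34 195] col [27.795 41.887 60.933] rect [557. 599.
[... 2435 characters left out ...]
7. 126.] 6.8 z 30.948809093267585
95 [ 240  230   98   29 1621] col [71.208 78.144 91.941] rect [ 580. -195.] [199.  45.] 58.6 z 40.7044008678638
152 [ 370  263   64   48 1284] col [102.677 106.636 112.143] rect [ 806. -115.] [116.  95.] 28.4 z 39.69668260796962
153 [ 172  289   58  111 3039] col [174.272  86.778 151.443] rect [ 664. -431.] [ 42. 194.] 47.7 z 40.50924430660967
(180, 200) [610.655 212.087  80.605]
(180, 215) [577.564 228.13   34.94 ]
(180, 230) [541.494 221.994  53.536]
(180, 238) [522.833 219.724  60.648]
(245, 215) [573.701  71.101  30.344]
(115, 222) [563.678 367.137  77.425]
(137, 178) [650.205 264.078 186.613]
(150, 210) [nan nan nan]
(160, 228) [547.359 266.057  63.333]
```

Run:
```python
from h import *
A=[];C=[]
for n in ['top','scene']:
    z=np.load(n+'0.npz'); P=cloud(camera_model(n),z['d']); ok=z['d']>0
    Q=P[ok]; c=z['im'][ok]; s=(Q[:,0]>490)&(Q[:,0]<700)&(Q[:,1]>40)&(Q[:,1]<400)&(Q[:,2]>14)&(Q[:,2]<250)
    A.append(Q[s]);C.append(c[s])
    Qr=Q[s]; print(n,len(Qr))
T=A[0]
# free part, between stood pack and right cheek
F=T[(T[:,1]>95)&(T[:,1]<225)]
rng=np.random.default_rng(0)
def fit(F,nom,tol=3):
    best=None
    for _ in range(600):
        a=F[rng.choice(len(F),3,0)]; nv=np.cross(a[1]-a[0],a[2]-a[0]); 
        if np.linalg.norm(nv)<200: continue
        nv/=np.linalg.norm(nv); nv*=np.sign(nv@nom)
        if nv@nom<.97: continue
        k=abs((F-a[0])@nv)<tol
        if best is None or k.sum()>best.sum(): best=k
    G=F[best]; c=G.mean(0); nv=np.linalg.svd(G-c)[2][2]; return c,nv*np.sign(nv@nom),len(G),G
a=np.radians(35); s_,c_=np.sin(a),np.cos(a)
cb,nb,kb,Gb=fit(F,np.array([-c_,0,s_])); cl,nl,kl,Gl=fit(F,np.array([s_,0,c_]))
print('back',cb,nb,kb,'ledge',cl,nl,kl,'dot',nb@nl)
d=np.cross(nb,nl); d/=np.linalg.norm(d); d*=np.sign(d[1])
p=np.linalg.solve(np.array([nb,nl,[0,1,0]]),[nb@cb,nl@cl,220]); print('corner pt',p,'dir',d,'yaw',np.degrees(np.arctan2(-d[0],d[1])))
print('ledge extents',Gl.min(0),Gl.max(0))
# whole rack outline in y at z 30..; dark = stood
yaw=np.arctan2(-d[0],d[1]); Rz=R.from_euler('z',yaw).as_matrix()
for Q,c in zip(A,C):
    L=(Q-p)@Rz   # rack axes
    hsv=cv2.cvtColor(c[None],cv2.COLOR_BGR2HSV)[0]
    wood=(c.max(1)>110)&(L[:,2]<60)
    print('wood y',np.percentile(L[wood,1],[0,1,5,95,99,100]))
    dark=(c.max(1)<75)&(L[:,2]>70-30)
    print('stood y',np.percentile(L[dark,1],[0,2,50,98,100]),dark.sum(), 'top z',np.percentile(Q[dark,2],[50,98,100]),'x',np.percentile(L[dark,0],[0,2,50,98,100]))
    # cheeks: y profile of height above the ledge for x in free strip
    for x0,x1 in [(-30,-10)]:
        k=(L[:,0]>x0)&(L[:,0]<x1)
        h=[(int(b),round(float(np.median(L[k&(abs(L[:,1]-b)<3),2])),0) ) for b in range(-180,180,6) if (k&(abs(L[:,1]-b)<3)).sum()>2]
        print(h)
```

```text
top 7211
scene 4384
back [600.521 160.202  60.836] [-0.804 -0.042  0.593] 1212 ledge [552.915 159.836  48.831] [0.561 0.031 0.827] 1214 dot 0.03830767441143364
corner pt [575.567 220.     31.235] dir [-0.053  0.999 -0.001] yaw 3.0157026630235904
ledge extents [522.77   95.198  28.002] [584.207 224.996  68.3  ]
wood y [-149.466 -147.967 -134.507  139.312  154.134  158.38 ]
stood y [27.552 28.358 37.547 64.181 66.585] 1101 top z [150.747 191.287 194.461] x [-21.634  -8.486  43.858  91.958  95.075]
[(-150, 41.0), (-144, 71.0), (-138, 72.0), (-126, 13.0), (-120, 14.0), (-114, 14.0), (-108, 15.0), (-102, 12.0), (-96, 15.0), (-90, 13.0), (-84, 15.0), (-78, 13.0), (-72, 15.0), (-66, 14.0), (-60, 13.0), (-54, 13.0), (-48, 16.0), (-42, 13.0), (-36, 15.0), (-30, 13.0), (-24, 15.0), (-18, 14.0), (-12, 15.0), (-6, 13.0), (0, 13.0), (6, 15.0), (12, 13.0), (18, 14.0), (24, 13.0), (30, 28.0), (36, 41.0), (42, 41.0), (48, 41.0), (54, 40.0), (60, 42.0), (66, 42.0), (72, 22.0), (78, 17.0), (84, 17.0), (90, 15.0), (96, 15.0), (102, 15.0), (108, 16.0), (114, 14.0), (120, 16.0), (126, 13.0), (132, 14.0), (138, 16.0), (144, 15.0), (150, 47.0), (156, 71.0)]
wood y [-150.626 -148.608 -147.721  131.333  151.279  158.994]
stood y [18.037 27.764 30.965 64.916 70.736] 719 top z [148.93  191.048 193.515] x [-7.271  3.832 59.828 95.372 97.83 ]
[(-150, 38.0), (-144, 41.0), (-138, 72.0), (-90, 17.0), (-84, 13.0), (-78, 16.0), (-72, 15.0), (-66, 13.0), (-60, 15.0), (-54, 16.0), (-48, 16.0), (-42, 16.0), (-36, 14.0), (-30, 14.0), (-24, 13.0), (-18, 16.0), (-12, 14.0), (-6, 16.0), (0, 14.0), (6, 16.0), (12, 14.0), (18, 15.0), (24, 17.0), (30, 25.0), (36, 26.0), (150, 67.0), (156, 75.0)]
```

```bash
cat >> h.py <<'E'
def down(yaw): # tool down, tool x at yaw deg
    c,s=np.cos(np.radians(yaw)),np.sin(np.radians(yaw)); return np.array([[c,s,0],[s,-c,0],[0,0,-1]])
def plan(*poses):
    s=telemetry.read_state(); p0=np.array(s['ee_pos']); R0=R.from_rotvec(s['tcp_rot']).as_matrix()
    print('t',s['time'],'p',p0,'q',s['qpos'])
    for p,Rm in poses:
        print('d',np.round(R0.T@(np.array(p)-p0)/500,3),'a',np.round(R.from_matrix(R0.T@Rm).as_rotvec()/(np.pi/2),3))
E
python3 -c "
from h import *
plan(([579.5,-195.5,140],down(59)))"
```

```text
t 0.15 p [ 280.49  -613.622  230.766] q [ 0.992  0.427  0.074  1.606 -0.034  1.111 -0.067]
d [ 0.892 -0.512  0.182] a [-0.001 -0.    -0.383]
```

Call:
play_rows(
  moves=[
    {"dx": 0.892, "dy": -0.512, "dz": 0.182, "az": -0.383, "claw": 1},
    {"dx": 0.892, "dy": -0.512, "dz": 0.182, "az": -0.383, "claw": 1},
    {"dx": 0.892, "dy": -0.512, "dz": 0.182, "az": -0.383, "claw": 1},
    {"dx": 0.892, "dy": -0.512, "dz": 0.182, "az": -0.383, "claw": 1},
    {"dx": 0.892, "dy": -0.512, "dz": 0.182, "az": -0.383, "claw": 1},
    {"dx": 0.892, "dy": -0.512, "dz": 0.182, "az": -0.383, "claw": 1},
    {"dx": 0.892, "dy": -0.512, "dz": 0.182, "az": -0.383, "claw": 1},
    {"dx": 0.892, "dy": -0.512, "dz": 0.182, "az": -0.383, "claw": 1},
    {"dx": 0.892, "dy": -0.512, "dz": 0.182, "az": -0.383, "claw": 1},
    {"dx": 0.892, "dy": -0.512, "dz": 0.182, "az": -0.383, "claw": 1},
    {"dx": 0.892, "dy": -0.512, "dz": 0.182, "az": -0.383, "claw": 1},
    {"dx": 0.892, "dy": -0.512, "dz": 0.182, "az": -0.383, "claw": 1},
  ],
)

```text
invalid input at $.moves[0]: expected keys dx, dy, dz, ax, ay, az, claw
```

```bash
python3 -c "
from h import *
plan(([579.5,-195.5,80],down(59)),([579.5,-195.5,0],down(59)))"
```

```text
t 0.15 p [ 280.49  -613.622  230.766] q [ 0.992  0.427  0.074  1.606 -0.034  1.111 -0.067]
d [ 0.892 -0.512  0.302] a [-0.001 -0.    -0.383]
d [ 0.892 -0.511  0.462] a [-0.001 -0.    -0.383]
```

Call:
play_rows(
  moves=[
    {"dx": 0.892, "dy": -0.512, "dz": 0.182, "ax": 0, "ay": 0, "az": -0.383, "claw": 1},
    {"dx": 0.892, "dy": -0.512, "dz": 0.182, "ax": 0, "ay": 0, "az": -0.383, "claw": 1},
    {"dx": 0.892, "dy": -0.512, "dz": 0.182, "ax": 0, "ay": 0, "az": -0.383, "claw": 1},
    {"dx": 0.892, "dy": -0.512, "dz": 0.182, "ax": 0, "ay": 0, "az": -0.383, "claw": 1},
    {"dx": 0.892, "dy": -0.512, "dz": 0.182, "ax": 0, "ay": 0, "az": -0.383, "claw": 1},
    {"dx": 0.892, "dy": -0.512, "dz": 0.182, "ax": 0, "ay": 0, "az": -0.383, "claw": 1},
    {"dx": 0.892, "dy": -0.512, "dz": 0.182, "ax": 0, "ay": 0, "az": -0.383, "claw": 1},
    {"dx": 0.892, "dy": -0.512, "dz": 0.182, "ax": 0, "ay": 0, "az": -0.383, "claw": 1},
    {"dx": 0.892, "dy": -0.512, "dz": 0.182, "ax": 0, "ay": 0, "az": -0.383, "claw": 1},
    {"dx": 0.892, "dy": -0.512, "dz": 0.182, "ax": 0, "ay": 0, "az": -0.383, "claw": 1},
    {"dx": 0.892, "dy": -0.512, "dz": 0.182, "ax": 0, "ay": 0, "az": -0.383, "claw": 1},
    {"dx": 0.892, "dy": -0.512, "dz": 0.182, "ax": 0, "ay": 0, "az": -0.383, "claw": 1},
  ],
)

```text
time: 1.15
ee_pos: [567.8, -211.6, 143.8]
tcp_rot: [-2.734, -1.547, 0.0]
contact_force: [0.0, -0.4, -0.1]
finger_gap: 85.4
grasp_force: 0.0
```

```bash
python3 -c "
from h import *
plan(([579.5,-195.5,80],down(59)),([579.5,-195.5,0],down(59)))"
```

```text
t 1.15 p [ 567.803 -211.644  143.832] q [ 0.418  0.414 -0.212  1.834  0.108  0.904 -0.385]
d [0.04  0.003 0.128] a [-0. -0.  0.]
d [0.04  0.003 0.288] a [-0. -0.  0.]
```

Call:
play_rows(
  moves=[
    {"dx": 0, "dy": 0, "dz": 0, "ax": 0, "ay": 0, "az": 0, "claw": 1},
    {"dx": 0, "dy": 0, "dz": 0, "ax": 0, "ay": 0, "az": 0, "claw": 1},
    {"dx": 0, "dy": 0, "dz": 0, "ax": 0, "ay": 0, "az": 0, "claw": 1},
  ],
)

```text
time: 1.4
ee_pos: [566.8, -213.6, 143.9]
tcp_rot: [-2.733, -1.548, 0.001]
contact_force: [-1.1, -1.1, -0.7]
finger_gap: 85.7
grasp_force: 0.0
```

```bash
python3 -c "
from h import *
plan(([579.5,-195.5,60],down(59)),([579.5,-195.5,0],down(59)))
st,m,im,d=cam('wrist'); 
Tc=np.array(m['T_tool_cam']); Rt=R.from_rotvec(st['tcp_rot']).as_matrix()
m['origin']=st['ee_pos']+Rt@Tc[:3,3]; m['attitude']=R.from_matrix(Rt@Tc[:3,:3]).as_rotvec()
P=cloud(m,d); k=(d>0)&(P[...,2]>32)&(P[...,2]<50)&(np.hypot(P[...,0]-580,P[...,1]+195)<140)
Q=P[k]; print(k.sum(),np.median(Q[:,2]),cv2.minAreaRect(Q[:,:2].astype(np.float32)))
"
```

```text
t 1.4 p [ 566.787 -213.579  143.885] q [ 0.42   0.414 -0.211  1.834  0.108  0.905 -0.38 ]
d [0.044 0.003 0.168] a [-0.     0.     0.001]
d [0.044 0.003 0.288] a [-0.     0.     0.001]
12247 40.37064447688931 ((578.5897216796875, -193.33963012695312), (199.2265167236328, 41.34943771362305), 58.81236267089844)
```

Call:
play_rows(
  moves=[
    {"dx": 0.045, "dy": 0.001, "dz": 0.08, "ax": 0, "ay": 0, "az": 0, "claw": 1},
    {"dx": 0.045, "dy": 0.001, "dz": 0.15, "ax": 0, "ay": 0, "az": 0, "claw": 1},
    {"dx": 0.045, "dy": 0.001, "dz": 0.2, "ax": 0, "ay": 0, "az": 0, "claw": 1},
    {"dx": 0.045, "dy": 0.001, "dz": 0.24, "ax": 0, "ay": 0, "az": 0, "claw": 1},
    {"dx": 0.045, "dy": 0.001, "dz": 0.27, "ax": 0, "ay": 0, "az": 0, "claw": 1},
    {"dx": 0.045, "dy": 0.001, "dz": 0.287, "ax": 0, "ay": 0, "az": 0, "claw": 1},
    {"dx": 0.045, "dy": 0.001, "dz": 0.287, "ax": 0, "ay": 0, "az": 0, "claw": 1},
    {"dx": 0.045, "dy": 0.001, "dz": 0.287, "ax": 0, "ay": 0, "az": 0, "claw": 1},
  ],
  newtons=20,
)

```text
time: 2.12
ee_pos: [578.9, -195.3, 1.1]
tcp_rot: [2.735, 1.546, -0.0]
contact_force: [-0.4, -0.3, -0.2]
finger_gap: 85.4
grasp_force: 0.0
```

Call:
play_rows(
  moves=[
    {"dx": 0, "dy": 0, "dz": 0, "ax": 0, "ay": 0, "az": 0, "claw": -1},
    {"dx": 0, "dy": 0, "dz": 0, "ax": 0, "ay": 0, "az": 0, "claw": -1},
    {"dx": 0, "dy": 0, "dz": 0, "ax": 0, "ay": 0, "az": 0, "claw": -1},
    {"dx": 0, "dy": 0, "dz": 0, "ax": 0, "ay": 0, "az": 0, "claw": -1},
    {"dx": 0, "dy": 0, "dz": 0, "ax": 0, "ay": 0, "az": 0, "claw": -1},
    {"dx": 0, "dy": 0, "dz": 0, "ax": 0, "ay": 0, "az": 0, "claw": -1},
    {"dx": 0, "dy": 0, "dz": 0, "ax": 0, "ay": 0, "az": 0, "claw": -1},
    {"dx": 0, "dy": 0, "dz": 0, "ax": 0, "ay": 0, "az": 0, "claw": -1},
    {"dx": 0, "dy": 0, "dz": 0, "ax": 0, "ay": 0, "az": 0, "claw": -1},
    {"dx": 0, "dy": 0, "dz": 0, "ax": 0, "ay": 0, "az": 0, "claw": -1},
  ],
  newtons=20,
)

```text
time: 2.95
ee_pos: [579.3, -194.5, 1.5]
tcp_rot: [2.734, 1.547, 0.001]
contact_force: [-3.1, 0.9, 8.3]
finger_gap: 39.6
grasp_force: 21.3
```

Call:
play_rows(
  moves=[
    {"dx": 0, "dy": 0, "dz": -0.02, "ax": 0, "ay": 0, "az": 0, "claw": -1},
    {"dx": 0, "dy": 0, "dz": -0.04, "ax": 0, "ay": 0, "az": 0, "claw": -1},
    {"dx": 0, "dy": 0, "dz": -0.06, "ax": 0, "ay": 0, "az": 0, "claw": -1},
    {"dx": 0, "dy": 0, "dz": -0.08, "ax": 0, "ay": 0, "az": 0, "claw": -1},
    {"dx": 0, "dy": 0, "dz": -0.1, "ax": 0, "ay": 0, "az": 0, "claw": -1},
    {"dx": 0, "dy": 0, "dz": -0.12, "ax": 0, "ay": 0, "az": 0, "claw": -1},
    {"dx": 0, "dy": 0, "dz": -0.12, "ax": 0, "ay": 0, "az": 0, "claw": -1},
  ],
)

```text
time: 3.53
ee_pos: [580.3, -194.7, 63.3]
tcp_rot: [2.732, 1.547, 0.003]
contact_force: [1.3, 0.2, -7.3]
finger_gap: 39.7
grasp_force: 21.4
```

```bash
python3 -c "
from h import *
st,m,im,d=cam('scene'); cv2.imwrite('pics/lift.png',im); print(st['torque'],st['contact_force'],st['ee_pos'])
st,m2,im2,d2=cam('top');
u=np.array([np.cos(np.radians(59)),np.sin(np.radians(59)),0]); v=np.array([-u[1],u[0],0])
for mm,dd,ii in((m,d,im),(m2,d2,im2)):
    P=cloud(mm,dd); L=P-np.array([579,-194.5,0]); a=L@u; b=L@v
    k=(dd>0)&(abs(b)<22)&(abs(a)<115)&(P[...,2]>8)
    for c in range(-100,101,20):
        kk=k&(abs(a-c)<5); print(c,kk.sum(),np.round(np.percentile(P[...,2][kk],[5,50,95]),0) if kk.sum()>3 else '')
"
```

```text
[ 0.249 -0.253  0.045] [ 1.327  0.235 -7.298] [ 580.252 -194.744   63.254]
-100 45 [67. 89. 91.]
-80 128 [57. 90. 92.]
-60 747 [ 82. 418. 477.]
-40 399 [ 68. 281. 482.]
-20 308 [ 70. 237. 480.]
0 213 [354. 463. 480.]
20 326 [ 78. 450. 477.]
40 533 [ 85. 364. 474.]
60 254 [ 81. 311. 454.]
80 125 [ 76. 111. 113.]
100 44 [ 77. 104. 116.]
-100 0 
-80 0 
-60 110 [490. 491. 493.]
-40 259 [478. 488. 505.]
-20 234 [454. 486. 507.]
0 254 [451. 483. 499.]
20 248 [447. 471. 481.]
40 265 [105. 461. 478.]
60 325 [107. 434. 453.]
80 85 [108. 111. 114.]
100 45 [ 80. 105. 114.]
```

View pics/lift.png

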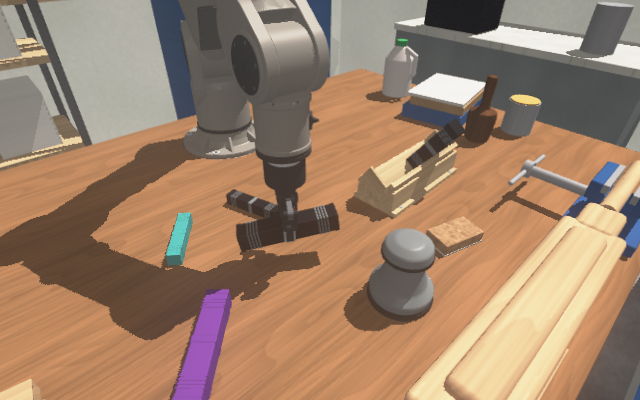

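The picture shows the left end of the pack at (240,235) and the right end at (335,220). The depth profile puts the tool −x end (world yaw 239°) about 24 mm lower over 180 mm, a tilt of about 7.5°. The wrist torque agrees, so the heavy end is at tool −x. I'll firm the grip and go higher.

Call:
play_rows(
  moves=[
    {"dx": 0, "dy": 0, "dz": 0, "ax": 0, "ay": 0, "az": 0, "claw": -1},
    {"dx": 0, "dy": 0, "dz": 0, "ax": 0, "ay": 0, "az": 0, "claw": -1},
    {"dx": 0, "dy": 0, "dz": -0.05, "ax": 0, "ay": 0, "az": 0, "claw": -1},
    {"dx": 0, "dy": 0, "dz": -0.1, "ax": 0, "ay": 0, "az": 0, "claw": -1},
    {"dx": 0, "dy": 0, "dz": -0.16, "ax": 0, "ay": 0, "az": 0, "claw": -1},
    {"dx": 0, "dy": 0, "dz": -0.22, "ax": 0, "ay": 0, "az": 0, "claw": -1},
    {"dx": 0, "dy": 0, "dz": -0.28, "ax": 0, "ay": 0, "az": 0, "claw": -1},
    {"dx": 0, "dy": 0, "dz": -0.34, "ax": 0, "ay": 0, "az": 0, "claw": -1},
    {"dx": 0, "dy": 0, "dz": -0.38, "ax": 0, "ay": 0, "az": 0, "claw": -1},
    {"dx": 0, "dy": 0, "dz": -0.4, "ax": 0, "ay": 0, "az": 0, "claw": -1},
    {"dx": 0, "dy": 0, "dz": -0.4, "ax": 0, "ay": 0, "az": 0, "claw": -1},
  ],
  newtons=100,
)

```text
time: 4.55
ee_pos: [579.8, -194.6, 262.3]
tcp_rot: [2.732, 1.547, 0.003]
contact_force: [0.8, -0.8, -7.8]
finger_gap: 39.0
grasp_force: 104.2
```

```bash
cat >> h.py <<'E'
def packview(names=('scene','top','wrist')):
    # pack points in tool frame
    out=[]
    for n in names:
        st,m,im,d=cam(n); Rt=R.from_rotvec(st['tcp_rot']).as_matrix()
        if n=='wrist':
            Tc=np.array(m['T_tool_cam']); m['origin']=st['ee_pos']+Rt@Tc[:3,3]; m['attitude']=R.from_matrix(Rt@Tc[:3,:3]).as_rotvec()
        P=cloud(m,d); L=(P-st['ee_pos'])@Rt
        k=(d>0)&(abs(L[...,1])<18)&(abs(L[...,0])<112)&(abs(L[...,0])>40)&(abs(L[...,2]+20)<70)
        out.append((n,P,L,k,im))
    return st,out
E
python3 - <<'E'
from h import *
st,o=packview(); print(st['ee_pos'],st['qpos'],st['contact_force'],st['torque'])
for n,P,L,k,im in o:
    Q=L[k]
    for c in (-90,-70,-50,50,70,90):
        q=Q[abs(Q[:,0]-c)<6]; print(n,c,len(q),np.round(np.percentile(q[:,2],[3,20,50,80,97]),1) if len(q)>5 else '')
    if len(Q): print(n,'x ext',np.percentile(Q[:,0],[1,99]))
E
```

```text
[ 578.583 -194.293  259.2  ] [ 0.4    0.31  -0.227  1.711  0.076  1.131 -0.389] [-0.21  -0.555 -9.023] [ 0.227 -0.107  0.025]
scene -90 76 [-28.1 -27.4 -26.7 -26.2 -14.5]
scene -70 76 [-30.6 -30.  -29.2 -28.5 -10.5]
scene -50 74 [-33.2 -32.4 -31.9 -31.2 -12. ]
scene 50 71 [-46.3 -45.7 -45.1 -44.6 -43.8]
scene 70 64 [-49.2 -48.6 -48.  -47.3 -46.3]
scene 90 70 [-52.  -51.6 -50.7 -49.9 -42.7]
scene x ext [-99.102  95.548]
top -90 0 
top -70 0 
top -50 0 
top 50 145 [-47.4 -46.2 -45.3 -44.4 -43.2]
top 70 150 [-50.1 -49.1 -48.  -47.  -45.9]
top 90 150 [-53.4 -52.  -50.8 -49.5 -48.1]
top x ext [ 40.648 100.504]
wrist -90 0 
wrist -70 0 
wrist -50 0 
wrist 50 3553 [-45.8 -45.1 -44.5 -43.8 -43.1]
wrist 70 4636 [-48.7 -47.9 -47.3 -46.6 -45.8]
wrist 90 6043 [-51.9 -51.  -50.2 -49.2 -48.3]
wrist x ext [40.851 97.466]
```

```bash
cat >> h.py <<'E'
yw=np.radians(3.0); ex=np.array([np.cos(yw),np.sin(yw),0]); ey=np.array([-np.sin(yw),np.cos(yw),0]); ez=np.array([0,0,1.])
a35=np.radians(35); uf=np.sin(a35)*ex+np.cos(a35)*ez; bf=-np.cos(a35)*ex+np.sin(a35)*ez
def final(along,off,yr=-48,tilt=7.6,mid=(0,0,-18.5),corner=(575.5,220,30)):
    t=np.radians(tilt); up=np.array([np.cos(t),0,-np.sin(t)]); y=np.array([0,1.,0])
    Rf=np.c_[uf,-ey,np.cross(uf,-ey)]@np.c_[up,y,np.cross(up,y)].T
    M=np.array(corner)+yr*ey+(100+along)*uf+(20+off)*bf
    return M-Rf@np.array(mid),Rf
E
python3 -c "
from h import *
p,Rf=final(100,60); print(p,Rf)
p1=np.array([570,-20,290.]); plan((p1,down(31)),(p,Rf))"
```

```text
[640.727 175.353 227.194] [[ 0.676  0.052  0.735]
 [ 0.035 -0.999  0.039]
 [ 0.736  0.    -0.677]]
t 4.7 p [ 578.286 -194.206  258.657] q [ 0.4    0.31  -0.227  1.712  0.076  1.131 -0.389]
d [ 0.29  -0.194 -0.062] a [-0.002  0.001  0.312]
d [ 0.698 -0.273  0.063] a [-0.258  0.484  0.585]
```

Call:
play_rows(
  moves=[
    {"dx": 0.07, "dy": -0.05, "dz": -0.02, "ax": 0, "ay": 0, "az": 0.078, "claw": -1},
    {"dx": 0.145, "dy": -0.1, "dz": -0.03, "ax": 0, "ay": 0, "az": 0.156, "claw": -1},
    {"dx": 0.22, "dy": -0.15, "dz": -0.05, "ax": 0, "ay": 0, "az": 0.234, "claw": -1},
    {"dx": 0.29, "dy": -0.194, "dz": -0.062, "ax": 0, "ay": 0, "az": 0.312, "claw": -1},
    {"dx": 0.36, "dy": -0.21, "dz": -0.06, "ax": -0.04, "ay": 0.08, "az": 0.36, "claw": -1},
    {"dx": 0.43, "dy": -0.225, "dz": -0.055, "ax": -0.08, "ay": 0.15, "az": 0.4, "claw": -1},
    {"dx": 0.5, "dy": -0.24, "dz": -0.05, "ax": -0.12, "ay": 0.22, "az": 0.44, "claw": -1},
    {"dx": 0.57, "dy": -0.25, "dz": -0.03, "ax": -0.16, "ay": 0.29, "az": 0.48, "claw": -1},
    {"dx": 0.62, "dy": -0.26, "dz": 0, "ax": -0.2, "ay": 0.36, "az": 0.52, "claw": -1},
    {"dx": 0.66, "dy": -0.268, "dz": 0.03, "ax": -0.23, "ay": 0.43, "az": 0.55, "claw": -1},
    {"dx": 0.698, "dy": -0.273, "dz": 0.063, "ax": -0.258, "ay": 0.484, "az": 0.585, "claw": -1},
    {"dx": 0.698, "dy": -0.273, "dz": 0.063, "ax": -0.258, "ay": 0.484, "az": 0.585, "claw": -1},
  ],
)

```text
time: 5.7
ee_pos: [638.5, 150.2, 238.5]
tcp_rot: [2.963, 0.276, 0.916]
contact_force: [0.9, -2.0, -7.1]
finger_gap: 38.4
grasp_force: 106.1
```

Call:
play_rows(
  moves=[
    {"dx": 0, "dy": 0, "dz": 0, "ax": 0, "ay": 0, "az": 0, "claw": -1},
    {"dx": 0, "dy": 0, "dz": 0, "ax": 0, "ay": 0, "az": 0, "claw": -1},
    {"dx": 0, "dy": 0, "dz": 0, "ax": 0, "ay": 0, "az": 0, "claw": -1},
  ],
)

```text
time: 5.95
ee_pos: [639.6, 149.0, 240.9]
tcp_rot: [2.962, 0.278, 0.915]
contact_force: [-0.0, -1.2, -6.8]
finger_gap: 38.9
grasp_force: 106.2
```

```bash
python3 -c "
from h import *
plan(final(100,60),final(30,10),final(6,4),final(0,2),final(-4,0))
st=telemetry.read_state(); print(st['torque'],st['contact_force'])
st,m,im,d=cam('scene'); cv2.imwrite('pics/pre.png',im)"
```

```text
t 5.95 p [639.563 149.023 240.95 ] q [-0.298  0.156 -0.156  2.095  0.655  0.41  -2.371]
d [-0.004 -0.054  0.025] a [-0.007  0.146  0.087]
d [-0.098 -0.067  0.169] a [-0.007  0.146  0.087]
d [-0.139 -0.073  0.197] a [-0.007  0.146  0.087]
d [-0.148 -0.074  0.205] a [-0.007  0.146  0.087]
d [-0.154 -0.075  0.211] a [-0.007  0.146  0.087]
[-0.066  1.115 -0.035] [-0.027 -1.196 -6.752]
```

View pics/pre.png

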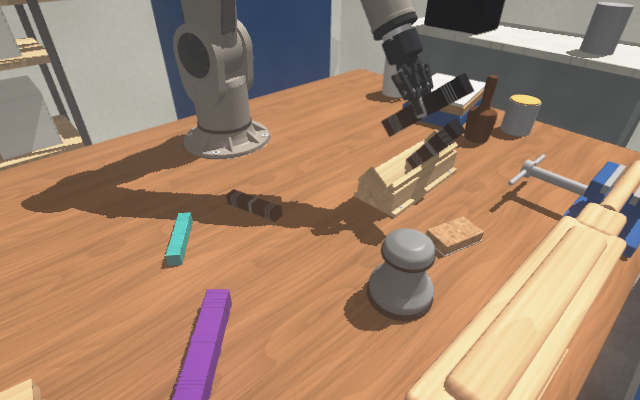

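The pack is held over the rack at about (427,105), heavy end down. Next I'll finish the turn before descending.

Call:
play_rows(
  moves=[
    {"dx": -0.002, "dy": -0.027, "dz": 0.012, "ax": -0.003, "ay": 0.073, "az": 0.043, "claw": -1},
    {"dx": -0.004, "dy": -0.054, "dz": 0.025, "ax": -0.007, "ay": 0.146, "az": 0.087, "claw": -1},
    {"dx": -0.004, "dy": -0.054, "dz": 0.025, "ax": -0.007, "ay": 0.146, "az": 0.087, "claw": -1},
    {"dx": -0.004, "dy": -0.054, "dz": 0.025, "ax": -0.007, "ay": 0.146, "az": 0.087, "claw": -1},
    {"dx": -0.004, "dy": -0.054, "dz": 0.025, "ax": -0.007, "ay": 0.146, "az": 0.087, "claw": -1},
    {"dx": -0.004, "dy": -0.054, "dz": 0.025, "ax": -0.007, "ay": 0.146, "az": 0.087, "claw": -1},
  ],
)

```text
time: 6.5
ee_pos: [645.8, 160.8, 223.2]
tcp_rot: [2.936, 0.176, 1.025]
contact_force: [-0.4, 0.1, -6.9]
finger_gap: 39.0
grasp_force: 106.3
```

Run:
```python
from h import *
plan(final(100,60),final(50,20),final(30,10),final(10,5),final(3,2),final(0,0))
st,o=packview(); print(st['contact_force'])
for n,P,L,k,im in o:
    Q=L[k]
    for c in (-90,-70,-50,50,70,90):
        q=Q[abs(Q[:,0]-c)<6]; print(n,c,len(q),np.round(np.percentile(q[:,2],[3,50,97]),1) if len(q)>5 else '')
```

```text
t 6.5 p [645.834 160.775 223.204] q [-0.962  0.195  0.538  2.175  0.764  0.25  -2.608]
d [ 0.    -0.029 -0.012] a [0.009 0.1   0.049]
d [-0.072 -0.037  0.093] a [0.009 0.1   0.049]
d [-0.105 -0.04   0.123] a [0.009 0.1   0.049]
d [-0.14  -0.043  0.144] a [0.009 0.1   0.049]
d [-0.152 -0.044  0.154] a [0.009 0.1   0.049]
d [-0.156 -0.045  0.16 ] a [0.009 0.1   0.049]
[ 0.002  1.62  -7.124]
scene -90 17 [-25.4  -2.8  13.9]
scene -70 13 [-24.5   3.8  11.8]
scene -50 7 [-8.2  6.6  8.2]
scene 50 11 [-37.1 -12.   -4.4]
scene 70 10 [-20.8  -6.6  -5.4]
scene 90 6 [-50.7 -42.1  -9.6]
top -90 78 [-27.8 -26.2 -25. ]
top -70 55 [-31.2 -28.8 -27. ]
top -50 4 
top 50 110 [-45.2 -43.6 -41.8]
top 70 115 [-49.  -47.3 -45.7]
top 90 127 [-51.8 -49.7 -47.9]
wrist -90 0 
wrist -70 0 
wrist -50 0 
wrist 50 3581 [-45.7 -44.3 -43. ]
wrist 70 4698 [-48.6 -47.1 -45.6]
wrist 90 6074 [-51.7 -50.  -48.2]
```

```bash
cat >> h.py <<'E'
def lay(M,yaw,tilt=7.6,mid=(0,0,-18.5)):
    # pack level on the bench, light end (tool +x side) towards yaw
    t=np.radians(tilt); up=np.array([np.cos(t),0,-np.sin(t)]); y=np.array([0,1.,0]); D=down(yaw)
    Rf=np.c_[D[:,0],D[:,1],D[:,2]]@np.c_[up,y,np.cross(up,y)].T
    return np.array(M)-Rf@np.array(mid),Rf
E
python3 -c "
from h import *
p,Rf=lay((560,-70,180),40); print(p,Rf)
plan((p,Rf))"
```

```text
[558.126 -71.573 161.663] [[ 0.759  0.643 -0.101]
 [ 0.637 -0.766 -0.085]
 [-0.132  0.    -0.991]]
t 6.65 p [645.171 163.394 223.147] q [-0.961  0.194  0.532  2.175  0.764  0.251 -2.607]
d [-0.267  0.441 -0.019] a [ 0.141 -0.482 -0.364]
```

Call:
play_rows(
  moves=[
    {"dx": 0.0, "dy": 0.01, "dz": -0.02, "ax": 0.014, "ay": -0.05, "az": -0.036, "claw": -1},
    {"dx": -0.0, "dy": 0.03, "dz": -0.05, "ax": 0.028, "ay": -0.1, "az": -0.07, "claw": -1},
    {"dx": -0.01, "dy": 0.06, "dz": -0.08, "ax": 0.042, "ay": -0.15, "az": -0.11, "claw": -1},
    {"dx": -0.03, "dy": 0.1, "dz": -0.09, "ax": 0.056, "ay": -0.2, "az": -0.145, "claw": -1},
    {"dx": -0.06, "dy": 0.15, "dz": -0.1, "ax": 0.07, "ay": -0.25, "az": -0.18, "claw": -1},
    {"dx": -0.09, "dy": 0.2, "dz": -0.09, "ax": 0.085, "ay": -0.3, "az": -0.22, "claw": -1},
    {"dx": -0.13, "dy": 0.25, "dz": -0.08, "ax": 0.1, "ay": -0.35, "az": -0.26, "claw": -1},
    {"dx": -0.17, "dy": 0.3, "dz": -0.06, "ax": 0.115, "ay": -0.4, "az": -0.3, "claw": -1},
    {"dx": -0.21, "dy": 0.36, "dz": -0.04, "ax": 0.13, "ay": -0.45, "az": -0.34, "claw": -1},
    {"dx": -0.24, "dy": 0.41, "dz": -0.03, "ax": 0.141, "ay": -0.482, "az": -0.364, "claw": -1},
    {"dx": -0.267, "dy": 0.441, "dz": -0.019, "ax": 0.141, "ay": -0.482, "az": -0.364, "claw": -1},
    {"dx": -0.267, "dy": 0.441, "dz": -0.019, "ax": 0.141, "ay": -0.482, "az": -0.364, "claw": -1},
  ],
)

```text
time: 7.65
ee_pos: [557.4, -76.6, 159.2]
tcp_rot: [2.908, 1.057, -0.205]
contact_force: [-0.8, 0.5, -7.5]
finger_gap: 39.0
grasp_force: 106.1
```

Call:
play_rows(
  moves=[
    {"dx": 0, "dy": 0, "dz": 0, "ax": 0, "ay": 0, "az": 0, "claw": -1},
    {"dx": 0, "dy": 0, "dz": 0, "ax": 0, "ay": 0, "az": 0, "claw": -1},
    {"dx": 0, "dy": 0, "dz": 0, "ax": 0, "ay": 0, "az": 0, "claw": -1},
  ],
)

```text
time: 7.9
ee_pos: [558.0, -71.9, 162.3]
tcp_rot: [2.908, 1.054, -0.187]
contact_force: [0.3, -0.2, -6.2]
finger_gap: 38.6
grasp_force: 106.1
```

```bash
python3 -c "
from h import *
print(telemetry.read_state()['contact_force'])
plan(lay((560,-70,80),40),lay((560,-70,30),40),lay((560,-70,20),40))"
```

```text
[ 0.268 -0.166 -6.196]
t 7.9 p [557.96  -71.867 162.273] q [-0.236  0.375  0.253  1.875 -0.011  1.002 -0.864]
d [ 0.026 -0.     0.199] a [-0.    -0.003 -0.002]
d [ 0.039 -0.     0.299] a [-0.    -0.003 -0.002]
d [ 0.042 -0.     0.318] a [-0.    -0.003 -0.002]
```

Call:
play_rows(
  moves=[
    {"dx": 0.009, "dy": 0, "dz": 0.07, "ax": 0, "ay": 0, "az": 0, "claw": -1},
    {"dx": 0.018, "dy": 0, "dz": 0.14, "ax": 0, "ay": 0, "az": 0, "claw": -1},
    {"dx": 0.026, "dy": 0, "dz": 0.2, "ax": 0, "ay": 0, "az": 0, "claw": -1},
    {"dx": 0.033, "dy": 0, "dz": 0.25, "ax": 0, "ay": 0, "az": 0, "claw": -1},
    {"dx": 0.037, "dy": 0, "dz": 0.28, "ax": 0, "ay": 0, "az": 0, "claw": -1},
    {"dx": 0.039, "dy": 0, "dz": 0.298, "ax": 0, "ay": 0, "az": 0, "claw": -1},
    {"dx": 0.04, "dy": 0, "dz": 0.305, "ax": 0, "ay": 0, "az": 0, "claw": -1},
    {"dx": 0.041, "dy": 0, "dz": 0.31, "ax": 0, "ay": 0, "az": 0, "claw": -1},
    {"dx": 0.041, "dy": 0, "dz": 0.314, "ax": 0, "ay": 0, "az": 0, "claw": -1},
    {"dx": 0.042, "dy": 0, "dz": 0.317, "ax": 0, "ay": 0, "az": 0, "claw": -1},
    {"dx": 0.042, "dy": 0, "dz": 0.317, "ax": 0, "ay": 0, "az": 0, "claw": -1},
  ],
)

```text
time: 8.82
ee_pos: [558.5, -72.0, 2.7]
tcp_rot: [2.905, 1.054, -0.189]
contact_force: [-1.3, -0.2, 2.0]
finger_gap: 38.5
grasp_force: 110.2
```

Call:
play_rows(
  moves=[
    {"dx": 0, "dy": 0, "dz": 0, "ax": 0, "ay": 0, "az": 0, "claw": 1},
    {"dx": 0, "dy": 0, "dz": 0, "ax": 0, "ay": 0, "az": 0, "claw": 1},
    {"dx": 0, "dy": 0, "dz": 0, "ax": 0, "ay": 0, "az": 0, "claw": 1},
    {"dx": 0, "dy": 0, "dz": 0, "ax": 0, "ay": 0, "az": 0, "claw": 1},
    {"dx": 0, "dy": 0, "dz": 0, "ax": 0, "ay": 0, "az": 0, "claw": 1},
    {"dx": 0, "dy": 0, "dz": 0, "ax": 0, "ay": 0, "az": 0, "claw": 1},
    {"dx": 0, "dy": 0, "dz": 0, "ax": 0, "ay": 0, "az": 0, "claw": 1},
  ],
  newtons=60,
)

```text
time: 9.4
ee_pos: [557.7, -72.1, 1.5]
tcp_rot: [2.906, 1.054, -0.192]
contact_force: [0.3, -1.0, -0.8]
finger_gap: 85.1
grasp_force: 0.0
```

Run:
```python
from h import *
st,o=packview(('top','wrist'))
for n,P,L,k,im in o:
    k=(P[...,2]>34)&(P[...,2]<46)&(np.hypot(P[...,0]-560,P[...,1]+70)<115)
    a=(P-np.array([560,-70,0]))@np.array([np.cos(np.radians(40)),np.sin(np.radians(40)),0]); 
    c=(P-np.array([560,-70,0]))@np.array([-np.sin(np.radians(40)),np.cos(np.radians(40)),0]); k&=abs(c)<32
    for s in (-90,-60,60,80,90):
        kk=k&(abs(a-s)<6); print(n,s,kk.sum(),np.round([np.median(P[...,2][kk]),np.percentile(c[kk],1),np.percentile(c[kk],99)],1) if kk.sum()>5 else '')
    print(np.percentile(a[k],[0.5,99.5]))
plan(lay((560,-70,50),40,20,(0,0,-22)),lay((560,-70,27),40,30,(0,0,-22)))
```

```text
top -90 83 [ 40.9 -21.1  18.2]
top -60 73 [ 41.  -22.   15.5]
top 60 0 
top 80 0 
top 90 0 
[-99.349 -35.527]
wrist -90 0 
wrist -60 0 
wrist 60 4326 [ 40.4 -19.4  19.8]
wrist 80 5745 [ 40.4 -19.6  19.6]
wrist 90 6483 [ 40.5 -19.5  19.6]
[-26.636 100.593]
t 9.5 p [557.719 -72.004   1.517] q [-0.199  0.604  0.213  1.955 -0.059  0.696 -0.845]
d [-0.016 -0.    -0.054] a [-0.    -0.138 -0.001]
d [-0.017 -0.    -0.011] a [-0.    -0.249 -0.001]
```

Call:
play_rows(
  moves=[
    {"dx": -0.005, "dy": 0, "dz": -0.025, "ax": 0, "ay": -0.04, "az": 0, "claw": 1},
    {"dx": -0.01, "dy": 0, "dz": -0.045, "ax": 0, "ay": -0.09, "az": 0, "claw": 1},
    {"dx": -0.016, "dy": 0, "dz": -0.054, "ax": 0, "ay": -0.138, "az": 0, "claw": 1},
    {"dx": -0.017, "dy": 0, "dz": -0.045, "ax": 0, "ay": -0.2, "az": 0, "claw": 1},
    {"dx": -0.017, "dy": 0, "dz": -0.035, "ax": 0, "ay": -0.249, "az": 0, "claw": 1},
    {"dx": -0.017, "dy": 0, "dz": -0.02, "ax": 0, "ay": -0.249, "az": 0, "claw": 1},
    {"dx": -0.017, "dy": 0, "dz": -0.011, "ax": 0, "ay": -0.249, "az": 0, "claw": 1},
    {"dx": -0.017, "dy": 0, "dz": -0.011, "ax": 0, "ay": -0.249, "az": 0, "claw": 1},
    {"dx": -0.017, "dy": 0, "dz": -0.011, "ax": 0, "ay": -0.249, "az": 0, "claw": 1},
  ],
)

```text
time: 10.25
ee_pos: [551.2, -78.0, 8.3]
tcp_rot: [2.705, 0.979, -0.723]
contact_force: [0.5, -0.2, -0.0]
finger_gap: 85.6
grasp_force: 0.0
```

```bash
python3 -c "
from h import *
print(telemetry.read_state()['contact_force'])
plan(lay((560,-70,27),40,30,(0,0,-22)))"
```

```text
[ 0.455 -0.237 -0.002]
t 10.25 p [551.189 -78.006   8.324] q [-0.366  0.775  0.321  1.751  0.077  1.08  -1.011]
d [ 0.002 -0.001 -0.   ] a [-0.001 -0.001 -0.002]
```

Now I'll close at 100 N and lift.

Call:
play_rows(
  moves=[
    {"dx": 0.002, "dy": 0, "dz": 0, "ax": 0, "ay": 0, "az": 0, "claw": -1},
    {"dx": 0.002, "dy": 0, "dz": 0, "ax": 0, "ay": 0, "az": 0, "claw": -1},
    {"dx": 0.002, "dy": 0, "dz": 0, "ax": 0, "ay": 0, "az": 0, "claw": -1},
    {"dx": 0.002, "dy": 0, "dz": 0, "ax": 0, "ay": 0, "az": 0, "claw": -1},
    {"dx": 0.002, "dy": 0, "dz": 0, "ax": 0, "ay": 0, "az": 0, "claw": -1},
    {"dx": 0.002, "dy": 0, "dz": 0, "ax": 0, "ay": 0, "az": 0, "claw": -1},
    {"dx": 0.002, "dy": 0, "dz": 0, "ax": 0, "ay": 0, "az": 0, "claw": -1},
    {"dx": 0.002, "dy": 0, "dz": 0, "ax": 0, "ay": 0, "az": 0, "claw": -1},
    {"dx": 0.002, "dy": 0, "dz": 0, "ax": 0, "ay": 0, "az": 0, "claw": -1},
  ],
  newtons=100,
)

```text
time: 11.0
ee_pos: [552.8, -76.6, 8.3]
tcp_rot: [2.703, 0.981, -0.722]
contact_force: [-0.1, 0.1, 7.2]
finger_gap: 38.7
grasp_force: 101.3
```

```bash
python3 -c "
from h import *
s=telemetry.read_state();print(s['contact_force'],s['finger_gap'])
Rt=R.from_rotvec(s['tcp_rot']).as_matrix(); print('pack mid in tool',Rt.T@(np.array([560,-70,20.5])-s['ee_pos']))
p=np.array(s['ee_pos']);plan((p+[0,0,100],Rt),(p+[0,0,200],Rt))"
```

```text
[-0.096  0.133  7.2  ] 38.671353700373594
pack mid in tool [  2.33   -0.414 -15.43 ]
t 11.0 p [552.813 -76.551   8.289] q [-0.367  0.776  0.32   1.748  0.077  1.082 -1.012]
d [-0.1    0.    -0.173] a [0. 0. 0.]
d [-0.2    0.    -0.347] a [0. 0. 0.]
```

Call:
play_rows(
  moves=[
    {"dx": -0.01, "dy": 0, "dz": -0.017, "ax": 0, "ay": 0, "az": 0, "claw": -1},
    {"dx": -0.03, "dy": 0, "dz": -0.05, "ax": 0, "ay": 0, "az": 0, "claw": -1},
    {"dx": -0.05, "dy": 0, "dz": -0.087, "ax": 0, "ay": 0, "az": 0, "claw": -1},
    {"dx": -0.08, "dy": 0, "dz": -0.14, "ax": 0, "ay": 0, "az": 0, "claw": -1},
    {"dx": -0.11, "dy": 0, "dz": -0.19, "ax": 0, "ay": 0, "az": 0, "claw": -1},
    {"dx": -0.14, "dy": 0, "dz": -0.243, "ax": 0, "ay": 0, "az": 0, "claw": -1},
    {"dx": -0.17, "dy": 0, "dz": -0.295, "ax": 0, "ay": 0, "az": 0, "claw": -1},
    {"dx": -0.2, "dy": 0, "dz": -0.347, "ax": 0, "ay": 0, "az": 0, "claw": -1},
    {"dx": -0.23, "dy": 0, "dz": -0.4, "ax": 0, "ay": 0, "az": 0, "claw": -1},
    {"dx": -0.23, "dy": 0, "dz": -0.4, "ax": 0, "ay": 0, "az": 0, "claw": -1},
    {"dx": -0.23, "dy": 0, "dz": -0.4, "ax": 0, "ay": 0, "az": 0, "claw": -1},
  ],
)

```text
time: 11.92
ee_pos: [553.1, -76.2, 239.6]
tcp_rot: [2.705, 0.981, -0.718]
contact_force: [0.3, -0.2, -7.4]
finger_gap: 39.3
grasp_force: 105.0
```

Run:
```python
from h import *
st,o=packview(); print(st['contact_force'])
for n,P,L,k,im in o:
    Q=L[k]
    for c in (-80,-60,40,60,80):
        q=Q[abs(Q[:,0]-c)<6]; print(n,c,len(q),np.round(np.percentile(q[:,2],[3,50,97]),1) if len(q)>5 else '')
mid=(2.3,0,-15.4)
plan(final(100,60,-48,30,mid))
```

```text
[-0.126  0.756 -7.481]
scene -80 54 [ 4.4  8.5 11.9]
scene -60 54 [-6.7 -3.5  1. ]
scene 40 32 [-65.  -62.8 -37.5]
scene 60 69 [-76.1 -71.7 -39.5]
scene 80 26 [-83.9 -82.9 -48.2]
top -80 157 [ 3.7  8.5 12.6]
top -60 156 [-7.6 -2.8  1.4]
top 40 0 
top 60 0 
top 80 0 
wrist -80 36 [5.7 6.5 9.3]
wrist -60 407 [-4.9 -2.9  1. ]
wrist 40 1644 [-64.2 -61.9 -59.9]
wrist 60 5930 [-75.2 -72.4 -68.8]
wrist 80 11417 [-83.3 -81.1 -73.3]
t 12.0667 p [551.931 -76.145 237.129] q [-0.413  0.496  0.38   1.639  0.134  1.462 -0.954]
d [ 0.397 -0.283 -0.201] a [0.018 0.59  0.425]
```

Call:
play_rows(
  moves=[
    {"dx": 0.04, "dy": -0.03, "dz": -0.03, "ax": 0, "ay": 0.06, "az": 0.04, "claw": -1},
    {"dx": 0.08, "dy": -0.06, "dz": -0.06, "ax": 0, "ay": 0.12, "az": 0.085, "claw": -1},
    {"dx": 0.12, "dy": -0.09, "dz": -0.09, "ax": 0.005, "ay": 0.18, "az": 0.13, "claw": -1},
    {"dx": 0.16, "dy": -0.12, "dz": -0.11, "ax": 0.01, "ay": 0.24, "az": 0.17, "claw": -1},
    {"dx": 0.2, "dy": -0.15, "dz": -0.13, "ax": 0.01, "ay": 0.3, "az": 0.215, "claw": -1},
    {"dx": 0.24, "dy": -0.18, "dz": -0.15, "ax": 0.01, "ay": 0.36, "az": 0.26, "claw": -1},
    {"dx": 0.28, "dy": -0.21, "dz": -0.17, "ax": 0.015, "ay": 0.42, "az": 0.3, "claw": -1},
    {"dx": 0.32, "dy": -0.24, "dz": -0.19, "ax": 0.015, "ay": 0.48, "az": 0.345, "claw": -1},
    {"dx": 0.36, "dy": -0.265, "dz": -0.2, "ax": 0.018, "ay": 0.54, "az": 0.39, "claw": -1},
    {"dx": 0.397, "dy": -0.283, "dz": -0.201, "ax": 0.018, "ay": 0.59, "az": 0.425, "claw": -1},
    {"dx": 0.397, "dy": -0.283, "dz": -0.201, "ax": 0.018, "ay": 0.59, "az": 0.425, "claw": -1},
    {"dx": 0.397, "dy": -0.283, "dz": -0.201, "ax": 0.018, "ay": 0.59, "az": 0.425, "claw": -1},
  ],
)

```text
time: 13.07
ee_pos: [630.0, 175.5, 223.6]
tcp_rot: [-3.058, -0.086, -0.673]
contact_force: [0.6, -0.8, -6.7]
finger_gap: 38.9
grasp_force: 106.1
```

Call:
play_rows(
  moves=[
    {"dx": 0, "dy": 0, "dz": 0, "ax": 0, "ay": 0, "az": 0, "claw": -1},
    {"dx": 0, "dy": 0, "dz": 0, "ax": 0, "ay": 0, "az": 0, "claw": -1},
    {"dx": 0, "dy": 0, "dz": 0, "ax": 0, "ay": 0, "az": 0, "claw": -1},
  ],
)

```text
time: 13.32
ee_pos: [632.7, 173.6, 226.3]
tcp_rot: [-3.055, -0.079, -0.679]
contact_force: [0.3, -0.4, -6.8]
finger_gap: 38.7
grasp_force: 106.1
```

Run:
```python
from h import *
mid=(2.3,0,-15.4)
plan(*[final(a,o,-48,30,mid) for a,o in ((100,60),(60,30),(30,10),(10,4),(4,2),(0,0))])
st,o=packview(('top',))
# pack top face (front face) & ends in rack axes
n,P,L,k,im=o[0]
Q=P[k]; Lr=(Q-np.array([575.5,220,30]))
f=Lr@bf; s=Lr@uf; y=Lr@ey
sel=abs(f-np.median(f))<8; A=np.c_[s[sel],y[sel],np.ones(sel.sum())]; print('front face off vs s,y',np.linalg.lstsq(A,f[sel],rcond=None)[0],'y',np.percentile(y[sel],[2,98]),'s',np.percentile(s[sel],[1,99]),'f med',np.median(f))
```

```text
t 13.3167 p [632.747 173.61  226.286] q [-0.822  0.216  0.426  2.017  0.133  0.521 -2.044]
d [-0.003 -0.003  0.002] a [ 0.    -0.001 -0.   ]
d [-0.043 -0.003  0.094] a [ 0.    -0.001 -0.   ]
d [-0.075 -0.003  0.158] a [ 0.    -0.001 -0.   ]
d [-0.103 -0.003  0.189] a [ 0.    -0.001 -0.   ]
d [-0.112 -0.003  0.198] a [ 0.    -0.001 -0.   ]
d [-0.117 -0.003  0.206] a [ 0.    -0.001 -0.   ]
front face off vs s,y [ -0.005   0.01  100.835] y [-66.677 -32.242] s [106.138 303.696] f med 98.91598560160648
```

Orientation and reach are both good. Now the descent.

Call:
play_rows(
  moves=[
    {"dx": -0.015, "dy": -0.003, "dz": 0.03, "ax": 0, "ay": 0, "az": 0, "claw": -1},
    {"dx": -0.03, "dy": -0.003, "dz": 0.06, "ax": 0, "ay": 0, "az": 0, "claw": -1},
    {"dx": -0.043, "dy": -0.003, "dz": 0.094, "ax": 0, "ay": 0, "az": 0, "claw": -1},
    {"dx": -0.06, "dy": -0.003, "dz": 0.127, "ax": 0, "ay": 0, "az": 0, "claw": -1},
    {"dx": -0.075, "dy": -0.003, "dz": 0.158, "ax": 0, "ay": 0, "az": 0, "claw": -1},
    {"dx": -0.09, "dy": -0.003, "dz": 0.175, "ax": 0, "ay": 0, "az": 0, "claw": -1},
    {"dx": -0.103, "dy": -0.003, "dz": 0.189, "ax": 0, "ay": 0, "az": 0, "claw": -1},
    {"dx": -0.103, "dy": -0.003, "dz": 0.189, "ax": 0, "ay": 0, "az": 0, "claw": -1},
    {"dx": -0.103, "dy": -0.003, "dz": 0.189, "ax": 0, "ay": 0, "az": 0, "claw": -1},
  ],
)

```text
time: 14.12
ee_pos: [625.9, 175.6, 118.9]
tcp_rot: [-3.055, -0.08, -0.68]
contact_force: [-0.2, -0.5, -6.3]
finger_gap: 38.9
grasp_force: 105.8
```

Run:
```python
from h import *
mid=(2.3,0,-15.4); print(telemetry.read_state()['contact_force'])
plan(*[final(a,o,-48,30,mid) for a,o in ((10,4),(6,3),(3,2),(1,1),(-1,0),(-3,0))])
st,m,im,d=cam('top'); cv2.imwrite('pics/top2.png',cv2.resize(im[140:280,60:300],None,fx=3,fy=3))
```

```text
[-0.215 -0.528 -6.305]
t 14.1167 p [625.921 175.619 118.924] q [-0.788  0.371  0.393  2.114  0.091  0.276 -2.049]
d [-0.     0.002 -0.   ] a [ 0.    -0.001  0.   ]
d [-0.006  0.002  0.006] a [ 0.    -0.001  0.   ]
d [-0.01   0.002  0.01 ] a [ 0.    -0.001  0.   ]
d [-0.013  0.002  0.014] a [ 0.    -0.001  0.   ]
d [-0.015  0.002  0.018] a [ 0.    -0.001  0.   ]
d [-0.019  0.002  0.02 ] a [ 0.    -0.001  0.   ]
```

View pics/top2.png

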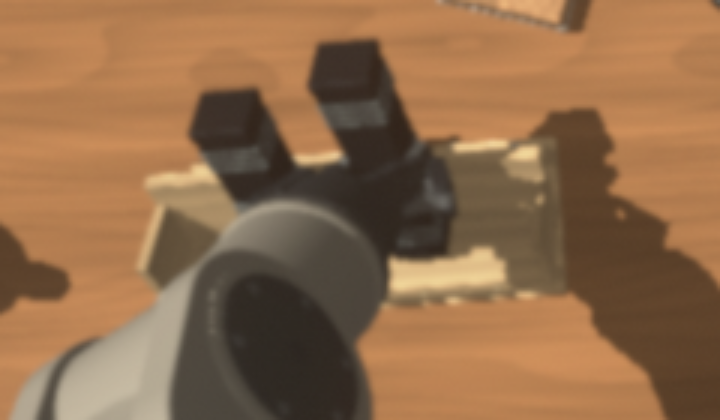

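The crop shows the held pack at (360,110), parallel to the stood pack at (240,150), with a gap between them and the rack's free part below. Next is a gentle seating.

Call:
play_rows(
  moves=[
    {"dx": -0.003, "dy": 0, "dz": 0.003, "ax": 0, "ay": 0, "az": 0, "claw": -1},
    {"dx": -0.006, "dy": 0, "dz": 0.006, "ax": 0, "ay": 0, "az": 0, "claw": -1},
    {"dx": -0.008, "dy": 0, "dz": 0.008, "ax": 0, "ay": 0, "az": 0, "claw": -1},
    {"dx": -0.01, "dy": 0, "dz": 0.01, "ax": 0, "ay": 0, "az": 0, "claw": -1},
    {"dx": -0.01, "dy": 0, "dz": 0.01, "ax": 0, "ay": 0, "az": 0, "claw": -1},
  ],
)

```text
time: 14.58
ee_pos: [623.2, 175.9, 112.1]
tcp_rot: [-3.054, -0.081, -0.68]
contact_force: [-0.0, 0.6, -6.9]
finger_gap: 38.8
grasp_force: 105.9
```

Call:
play_rows(
  moves=[
    {"dx": -0.002, "dy": 0, "dz": 0.002, "ax": 0, "ay": 0, "az": 0, "claw": -1},
    {"dx": -0.003, "dy": 0, "dz": 0.004, "ax": 0, "ay": 0, "az": 0, "claw": -1},
    {"dx": -0.003, "dy": 0, "dz": 0.004, "ax": 0, "ay": 0, "az": 0, "claw": -1},
  ],
)

```text
time: 14.83
ee_pos: [622.7, 175.8, 109.5]
tcp_rot: [-3.054, -0.081, -0.68]
contact_force: [0.1, -0.1, -6.9]
finger_gap: 39.0
grasp_force: 105.9
```

Call:
play_rows(
  moves=[
    {"dx": -0.002, "dy": 0, "dz": 0.002, "ax": 0, "ay": 0, "az": 0, "claw": -1},
    {"dx": -0.003, "dy": 0, "dz": 0.003, "ax": 0, "ay": 0, "az": 0, "claw": -1},
    {"dx": -0.003, "dy": 0, "dz": 0.003, "ax": 0, "ay": 0, "az": 0, "claw": -1},
  ],
)

```text
time: 15.08
ee_pos: [622.9, 175.9, 108.6]
tcp_rot: [-3.053, -0.08, -0.683]
contact_force: [-0.7, -0.9, 3.0]
finger_gap: 39.0
grasp_force: 107.2
```

Call:
play_rows(
  moves=[
    {"dx": -0.002, "dy": 0, "dz": 0.001, "ax": 0, "ay": 0, "az": 0, "claw": -1},
    {"dx": -0.003, "dy": 0, "dz": 0.002, "ax": 0, "ay": 0, "az": 0, "claw": -1},
    {"dx": -0.003, "dy": 0, "dz": 0.002, "ax": 0, "ay": 0, "az": 0, "claw": -1},
  ],
)

```text
time: 15.33
ee_pos: [623.0, 175.9, 108.5]
tcp_rot: [-3.051, -0.079, -0.686]
contact_force: [-7.0, -2.8, 24.3]
finger_gap: 39.1
grasp_force: 110.2
```

Both the ledge and the back carry force, so it is seated. I'll ease the grip, then open part way.

Call:
play_rows(
  moves=[
    {"dx": 0.001, "dy": 0, "dz": -0.001, "ax": 0, "ay": 0, "az": 0, "claw": -1},
    {"dx": 0.002, "dy": 0, "dz": -0.002, "ax": 0, "ay": 0, "az": 0, "claw": -1},
    {"dx": 0.002, "dy": 0, "dz": -0.002, "ax": 0, "ay": 0, "az": 0, "claw": -1},
  ],
  newtons=25,
)

```text
time: 15.58
ee_pos: [622.9, 175.9, 108.6]
tcp_rot: [-3.052, -0.08, -0.684]
contact_force: [4.1, -2.8, 5.6]
finger_gap: 39.3
grasp_force: 106.9
```

Call:
play_rows(
  moves=[
    {"dx": 0, "dy": 0, "dz": 0, "ax": 0, "ay": 0, "az": 0, "claw": 0.1},
    {"dx": 0, "dy": 0, "dz": 0, "ax": 0, "ay": 0, "az": 0, "claw": 0.3},
    {"dx": 0, "dy": 0, "dz": 0, "ax": 0, "ay": 0, "az": 0, "claw": 0.5},
    {"dx": 0, "dy": 0, "dz": 0, "ax": 0, "ay": 0, "az": 0, "claw": 0.6},
    {"dx": 0, "dy": 0, "dz": 0, "ax": 0, "ay": 0, "az": 0, "claw": 0.6},
    {"dx": 0, "dy": 0, "dz": 0, "ax": 0, "ay": 0, "az": 0, "claw": 0.6},
  ],
)

```text
time: 16.08
ee_pos: [621.6, 175.8, 107.4]
tcp_rot: [-3.054, -0.081, -0.68]
contact_force: [0.2, 0.3, -0.0]
finger_gap: 68.5
grasp_force: 0.0
```

Run:
```python
from h import *
s=telemetry.read_state(); print(s['contact_force'],s['finger_gap'])
p=np.array(s['ee_pos']); Rt=R.from_rotvec(s['tcp_rot']).as_matrix()
plan((p-Rt[:,2]*120,Rt),(p-Rt[:,2]*60+100*bf,Rt),(p+bf*60,Rt))
st,m,im,d=cam('scene'); cv2.imwrite('pics/rel.png',cv2.resize(im[40:240,300:540],None,fx=3,fy=3))
```

```text
[ 0.178  0.304 -0.029] 68.5166354223537
t 16.0833 p [621.584 175.754 107.437] q [-0.791  0.386  0.392  2.13   0.091  0.247 -2.056]
d [ 0.   -0.   -0.24] a [0. 0. 0.]
d [-0.1   -0.    -0.293] a [0. 0. 0.]
d [-0.06  -0.    -0.104] a [0. 0. 0.]
```

View pics/rel.png

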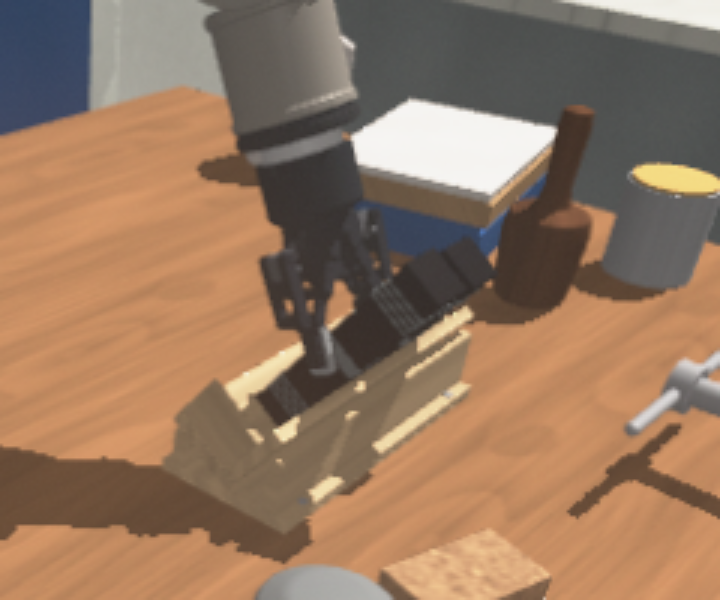

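The pack rests on the ledge against the back at about (365,340), fingers open and clear. I'll retract straight back along the tool.

Call:
play_rows(
  moves=[
    {"dx": 0, "dy": 0, "dz": -0.02, "ax": 0, "ay": 0, "az": 0, "claw": 0.6},
    {"dx": 0, "dy": 0, "dz": -0.05, "ax": 0, "ay": 0, "az": 0, "claw": 0.6},
    {"dx": 0, "dy": 0, "dz": -0.09, "ax": 0, "ay": 0, "az": 0, "claw": 0.6},
    {"dx": 0, "dy": 0, "dz": -0.14, "ax": 0, "ay": 0, "az": 0, "claw": 0.6},
    {"dx": 0, "dy": 0, "dz": -0.19, "ax": 0, "ay": 0, "az": 0, "claw": 0.6},
    {"dx": 0, "dy": 0, "dz": -0.24, "ax": 0, "ay": 0, "az": 0, "claw": 0.6},
    {"dx": -0.05, "dy": 0, "dz": -0.3, "ax": 0, "ay": 0, "az": 0, "claw": 0.6},
    {"dx": -0.1, "dy": 0, "dz": -0.35, "ax": 0, "ay": 0, "az": 0, "claw": 0.6},
    {"dx": -0.1, "dy": 0, "dz": -0.35, "ax": 0, "ay": 0, "az": 0, "claw": 0.6},
    {"dx": -0.1, "dy": 0, "dz": -0.35, "ax": 0, "ay": 0, "az": 0, "claw": 0.6},
  ],
)

```text
time: 16.97
ee_pos: [501.3, 170.0, 246.4]
tcp_rot: [-3.049, -0.082, -0.681]
contact_force: [-0.3, 0.2, -0.5]
finger_gap: 67.9
grasp_force: 0.0
```

Run:
```python
from h import *
print(telemetry.read_state()['contact_force'])
st,m,im,d=cam('scene'); cv2.imwrite('pics/end.png',im)
P=cloud(m,d); L=P-np.array([575.5,220,30]); f=L@bf;s=L@uf;y=L@ey
k=(d>0)&(y>-75)&(y<-20)&(s>80)&(s<230)&(f>-20)&(f<60)&(im.max(-1)<90)
print(k.sum(),'f',np.percentile(f[k],[3,50,97]),'s',np.percentile(s[k],[1,99]),'y',np.percentile(y[k],[2,98]))
```

```text
[-0.257  0.25  -0.498]
903 f [ 1.037 18.818 37.822] s [ 81.38  202.153] y [-69.263 -30.916]
```

View pics/end.png

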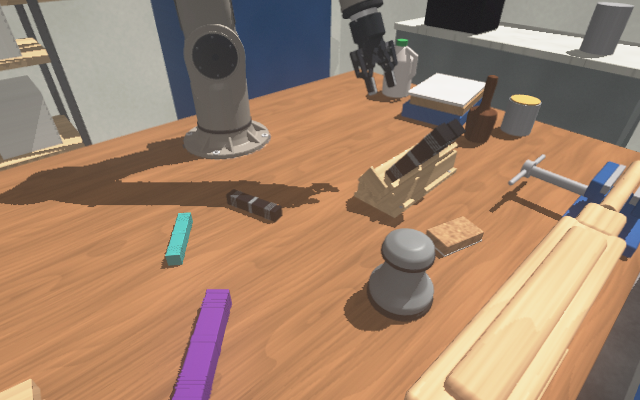

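The pack is fully home at about (425,150): top end at 202 mm along the back, back face about 1 mm off it. The sander, block and stood pack have not moved, and the arm is clear.

```bash
python3 -c "
from h import *
print(robot.close_job())"
```

```text
the job is handed in; nothing more can be done
None
```

The black pack stands heavy end down in the rack's free part, leaning fully home against the low back beside the other pack; nothing else was moved, and the job is handed in at about 17 s, with no verdict returned.

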